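# Index the bench vise's swivel base and relock it

## Task

Unlock the vise's swivel base: pull the lock lever straight out along its length, clear of its catch, throw it up towards the vise, and let it drop back in. Then turn the vise clockwise (seen from above), click by click, until the steel ring mandrel in its jaws has clicked in over the index rib on the base, and lock the base again by pulling the lever clear and throwing it back out and down; never force the lever past its catch. Do not knock the magnifier lamp or disturb the other things on the bench.

Things in the scene. Friction and masses are not known exactly. Their poses are not given: they have to be found in the camera images.
- swivel_base: Round grey cast base of the vise, 172 mm across, 44 mm high, bolted to the bench. Origin: on the bench on the swivel's vertical axis. Its +y points to the index rib, an 8 mm wide upright rib at the rim over a bolt ear. The lock housing (52 mm wide) stands on its rim at 210 degrees anticlockwise from its +x (120 degrees anticlockwise from the rib).
- vise (a joint): Swivel angle of the vise on its base, rad, anticlockwise from above positive; 0 = mandrel over the index rib. It clicks at every 15 degrees (0.262 rad) and springs to the nearest click; it starts 2 to 4 clicks anticlockwise of 0. Unlocked, it takes about 1.2 N m to pass a click (10 N on the mandrel's grip point); locked, it cannot be turned. Stops at -0.6 and 1.32.
- mandrel_grip (a point): Point on the axis of the ring mandrel, a smooth tapered steel rod held level in the vise jaws, 118 mm out from the swivel axis, 116 mm above the bench. The rod is 17 mm thick here and sticks out radially, 24 mm thick at the jaws (31 mm from the swivel axis), to its 12 mm tip at 178 mm. Free space under it. The tops of the vise's jaws are 128 mm above the bench.
- lock_lever (a joint): Swing of the lock lever about its level pivot, rad. 0 = LOCKED: lever leans 42 degrees from vertical, radially outward from the vise. 0.60 = FREE: thrown up towards the vise, leaning only 8 degrees outward. It swings in the vertical plane through the swivel axis. A ridge half-way bars it unless the lever is pulled out. It locks only when the vise rests in a click.
- lever_pull (a joint): How far the lever is pulled out along its own length, m. 0 = dropped in, held by a spring (5 N at 0, 9 N at 8 mm, 11 N at the stop, 12 mm). It must be out at least 8 mm to pass the ridge either way; let go on either side, it springs back to 0.
- lever_pivot (a point): Fixed pivot of the lock lever in its housing, 100 mm from the swivel axis, 40 mm above the bench. The pivot axis is level and square to the radius.
- lever_grip (a point): Centre of the grip of the lock lever, on its axis, 84 mm from the pivot when dropped in. The lever is a round black handle, 54 mm long, tapering from 23 mm thick near its rounded outer end (100 mm from the pivot) to 15 mm at its foot (46 mm from the pivot), on an 11 mm steel shaft. Handle and shaft are free on both sides; the steel ridge plates end 30 mm from the pivot.
- lamp_head (a point): Centre of the underside of the magnifier lamp's round head, a level ring with a clear lens, 136 mm across, 28 mm thick, underside 245 mm above the bench. It hangs over the vise, shifted about 42 mm towards the lock lever, so a hand on the thrown-up lever must come in from outside, tilted. It is fixed.
- lamp: The lamp's stand: white disc foot, 124 mm across, with a thin post 190 mm high. Origin: centre of the foot on the bench. From the post's top a thin jointed arm, at most 315 mm above the bench, runs to the head.
- bur_block: Loose wooden block, 130 x 85 mm, 30 to 38 mm high, with steel burs standing in it to about 75 mm. Origin: centre of its underside. Bystander.
- spray_can: Loose upright spray can, 52 mm thick, 185 mm high. Origin: centre of its underside. Bystander.
- glass_jar: Loose open glass jar, 90 mm thick, 112 mm high. Origin: centre of its underside. Bystander.

How it is judged (in metres and radians):
On the way, in this order (a step that is already met when the one before it is completed fails the run):
1. the lock lever is pulled out of its catch by at least 6 mm while still on the locked side (value of joint lever_pull above 0.006 m and value of joint lock_lever below 0.15 rad).
2. the lever is thrown up to FREE (over 0.48 rad) and has dropped back in (under 3 mm out) (value of joint lock_lever above 0.48 rad and value of joint lever_pull below 0.003 m), for 0.2 s.
3. with the lever still at FREE, the vise rests at the index click, within 0.05 rad of 0 (value of joint vise between -0.05 and 0.05 rad and value of joint lock_lever above 0.48 rad), for 0.2 s.
At the end, for the whole second after the job is handed in: The mandrel stands over the index rib (swivel within 0.05 rad of 0), the lever is back at LOCKED (under 0.1 rad) and dropped in (under 3 mm out), nothing is moving (value of joint vise between -0.05 and 0.05 rad and value of joint lock_lever below 0.1 rad and value of joint lever_pull below 0.003 m and velocity of joint vise between -0.1 and 0.1 rad/s and velocity of joint lock_lever between -0.1 and 0.1 rad/s); the robot touches nothing.
It fails at once if the lever is forced past its catch: half-way over while less than 3 mm out (value of joint lock_lever between 0.2 and 0.4 rad and value of joint lever_pull below 0.003 m).
It fails at once if the lamp is knocked with more than 8 N (contact force between lamp and the arm above 8 N or contact force between lamp and the fingers above 8 N).
It fails at once if a bystander (bur block, spray can or glass jar) is moved more than 30 mm or tipped ((distance of bur_block from where it was at the start of the episode above 0.03 m or angle between bur_block's own z axis and vertical above 0.35 rad) or (distance of spray_can from where it was at the start of the episode above 0.03 m or angle between spray_can's own z axis and vertical above 0.35 rad) or (distance of glass_jar from where it was at the start of the episode above 0.03 m or angle between glass_jar's own z axis and vertical above 0.35 rad)).
It also fails if it takes over 67 s, if anything falls off the work surface, if the arm or the gripper's body presses on something with over 40 N, if the wrist force passes 120 N, or if a joint passes its speed limit or range.

## Robot

A 6-joint arm with a two-finger parallel gripper is mounted at the origin on the work surface. World frame = base frame: x ahead of the robot, y to its left, z up, the work surface at z = 0. Lengths are in m, angles in degrees, forces in N, time in s.
With the tool pointing down it reaches from about 0.4 to 0.825 m from the base axis. Payload 7 kg.
Tool frame: the origin (TCP) lies at the very end of the fingers, on their centre line; the grasp point (between the pads) lies 19 mm behind it; z points along the fingers, y is the line along which they close (so a half turn about z gives the same grasp; the last joint's range is limited). The gripper opens to 88 mm and grips with 3 to 60 N. Pads are 19 mm wide; open, the fingers measure 130 mm over their backs; the gripper's body (78 mm by 193 mm) begins 47 mm behind the grasp point.
Start: joints at [-51.331, 20.546, 0.682, 0, -70.136, -16.507], TCP at [0.255, -0.625, 0.227] pointing down, gripper open.
Joint ranges: [-176.03, 176.03], [-82.01, 121.73], [-58.28, 71.71], [-173.87, 95.51], [-174.79, -0.11], [-173.66, 173.66]. Speed limits (degrees/s): [136.94, 136.94, 172.46, 180, 180, 180].

## Interface

Orientations are given as [roll, pitch, yaw] about the fixed x, y, z axes, in that order (R = Rz(yaw) Ry(pitch) Rx(roll)).
In Python, from plant import get_state, capture, close_job, regions_of gives the robot as it stands.
- The arm moves only by the tool jog_arm, never from a script. Its argument "moves" is a list of rows, each a list of 3 entries, a list of its own where there are three numbers: the shift along the tool's x, y, z in cm, then the turn about the tool's z in degrees, then the finger opening in cm, from 0 to 8.76. A call has 1 to 12 rows; each row shifts and turns the commanded pose from where the row before left it, along the tool's axes as they then stand; what a row does not reach is not made up. A row lasts 1/8 s, in which the tool goes at most 62.5 mm and 10.7 degrees, less where a joint would pass 70% of its speed; a pose out of reach is approached as far as the arm can. A call is refused whole if a number of a shift passes 6.25 or a number of a turn 10.7, either way. A call with a gripper value outside its range is refused whole. The fingers move at their own pace and stop on an object; "newtons" is the grip in N (left out, the last holds). Time passes only in rows, so rows that do not move let the fingers close. It gives the time, the measured TCP pose, the force, the opening and the grip force at its end, in the units of the state.
- get_state(): the state, without advancing time (a new reading comes with each control period).
- capture(name): name is "side" or "top" or "wrist"; returns a dict with "pixels" (384x512x3 uint8, blue, green, red), "mtx" (3x3 intrinsics, pixels), "world_from_camera" (4x4, takes a point from camera to world coordinates); the wrist camera has in their place "hand_eye" (4x4, takes a point from camera to tool coordinates, whose origin is the TCP and whose axes are the flange's). Camera axes: x right, y down, z forward; pixel columns grow to the right and rows downward; lengths in m; the calibration is good to about 2 mm. A picture is of the moment at which its call begins: read the wrist's pose just before it. There is no depth.
- close_job(): hands the job in; it is judged then, once.
Trained networks look in a picture, given as the dict that the camera call returned (one of the last four; its "shot" number tells which), for a name from the list of things; names that differ only in an ending like _2 or _b are one class to them, and where a whole thing is asked for, a point or a joint stands for the part that bears it (a point fixed in the world has none). Each returns a list of dicts, best first, with "confidence" (0 to 1); they miss things now and then, are a little off and sometimes report something else, mostly with a low value. They report only what shows in the picture. A call takes as long as a camera call.
- regions_of(picture, thing): "pixels" (384x512 bool, what is visible of it) and "pixel" ([column, row] in pixels, amid what is visible of it).
The state is a dict: "time_s": time; "joints": joint angles; "qd": joint speeds; "joint_torque": joint torques, N m; "tcp_pos": TCP position; "eef_rot": TCP orientation; "contact_force": force on the tool from outside, world axes, zero at the start; "moment": the same for the moment, N m; "gripper_width": finger opening in m; "gripper_force": force on a finger pad.
Only numpy, scipy, OpenCV 4.12 (cv2) and the standard library are available. Lean on these libraries where they do the work, as an engineer would, in place of code of your own. Each camera call takes 0.05 s, during which the arm holds its last target. There are 200 camera calls.

## Working session

There is one attempt and no reset: what is moved stays moved. The work goes in short steps, Python scripts to look and compute and a tool call to move; the robot and the scene stay as the last step left them, time stands still between calls to the robot, and variables do not carry over. Pictures are saved under pics/ and viewed, at most 10 in all, crops included, and the job is handed in when it is done.

Besides the shell and the picture viewer there is one more tool, called after "Request:" as name([rows], argument=value, ...), one row to a line, values as JSON. jog_arm: Moves the arm, as the interface text tells. Its arguments: {"type":"object","properties":{"moves":{"type":"array"},"newtons":{"type":"number"}},"required":["moves"]}

```bash
mkdir -p pics; ls; python3 - <<'E'
from plant import *
import cv2,numpy as np
np.set_printoptions(precision=4,suppress=True)
s=get_state();print(s)
ims=[]
for n in ["side","top"]:
    p=capture(n);cv2.imwrite(f"pics/{n}0.png",p["pixels"]);print(n,p["mtx"].tolist(),p["world_from_camera"].tolist())
    for t in ["swivel_base","vise","mandrel_grip","lock_lever","lamp_head","lamp","bur_block","spray_can","glass_jar"]:
        r=regions_of(p,t)
        print(t,[(round(q["confidence"],2),np.round(q["pixel"]).tolist(),int(q["pixels"].sum())) for q in r[:2]])
E
```

```text
pics
{'time_s': 0.0, 'joints': array([-51.3296,  20.5909,   0.6316,  -0.0221, -70.1364, -16.5088]), 'qd': array([-0.0404, -0.0027,  0.0288, -0.0328, -0.0252,  0.0902]), 'joint_torque': array([  0.0006, -58.2719,  29.3059,   6.9977,   0.0068,  -0.0001]), 'tcp_pos': array([ 0.2544, -0.6247,  0.2256]), 'eef_rot': array([ 179.9023,   -0.0072, -157.8459]), 'contact_force': array([-0.099 , -0.0674, -0.787 ]), 'moment': array([ 0.0043, -0.0446,  0.0383]), 'gripper_force': 0.0, 'gripper_width': 0.08780054372040659}
side [[497.28641659576124, 0.0, 255.9973606311951], [0.0, 497.28641659576124, 187.38660346827498], [0.0, 0.0, 1.0]] [[-0.9582046120675815, -0.18299626878992614, 0.21990062987945444, 0.34052433003724747], [-0.2859581633154567, 0.5898810373188644, -0.7551611024442869, 0.9225556897812814], [0.008476452422227332, -0.786481231448396, -0.6175560074468941, 0.8943233820124309], [0.0, 0.0, 0.0, 1.0]]
swivel_base [(0.62, [252.0, 198.0], 4151)]
vise [(0.88, [252.0, 187.0], 2221), (0.48, [307.0, 257.0], 1928)]
mandrel_grip [(0.7, [254.0, 193.0], 2372), (0.67, [307.0, 256.0], 1826)]
lock_lever
[... 348 characters left out ...]
5827], [0.0, 0.0, 1.0]] [[-0.002911762119360959, -0.9920579532744609, 0.12574791841715668, 0.49614866471656394], [-0.9999383914645392, 0.004235435819381065, 0.01026032936751444, 0.023841481187282333], [-0.010711438590134851, -0.12571029563368127, -0.9920091666184453, 0.99608879318365], [0.0, 0.0, 0.0, 1.0]]
swivel_base [(0.92, [276.0, 184.0], 2318)]
vise [(0.81, [276.0, 173.0], 1337)]
mandrel_grip [(0.85, [275.0, 169.0], 1272)]
lock_lever [(0.5, [337.0, 219.0], 180)]
lamp_head [(0.94, [337.0, 172.0], 5453)]
lamp [(0.74, [333.0, 171.0], 5428)]
bur_block [(0.76, [180.0, 206.0], 1609), (0.65, [332.0, 225.0], 147)]
spray_can [(0.69, [410.0, 196.0], 1023)]
glass_jar [(0.88, [217.0, 257.0], 1081)]
```

```bash
sleep 1; python3 -c "
import cv2,numpy as np
a=cv2.imread('pics/side0.png');b=cv2.imread('pics/top0.png')
cv2.imwrite('pics/s.png',cv2.resize(a,(800,600),interpolation=cv2.INTER_CUBIC));cv2.imwrite('pics/t.png',cv2.resize(b,(800,600),interpolation=cv2.INTER_CUBIC))"
```

```text
(no output)
```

View pics/s.png

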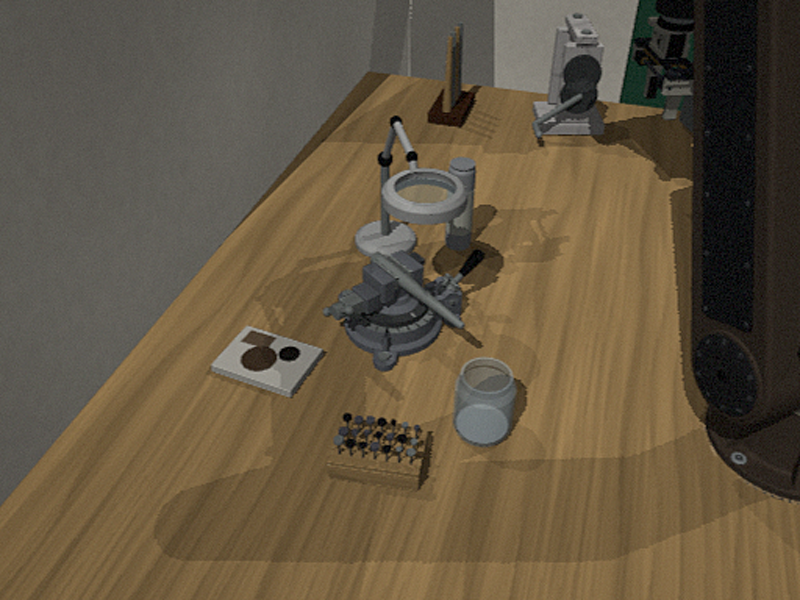

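View pics/t.png

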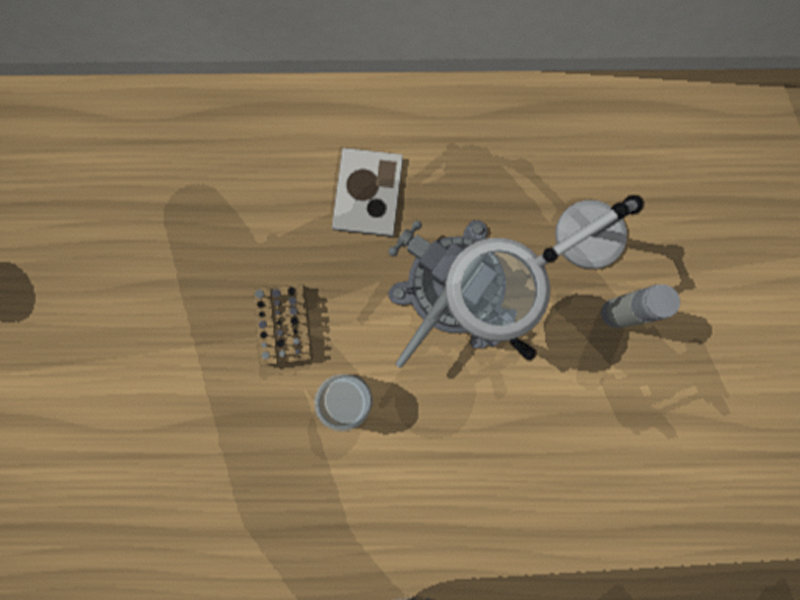

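```bash
cat > h.py <<'E'
import numpy as np,cv2
from scipy.optimize import least_squares
from scipy.spatial.transform import Rotation as R
from plant import *
np.set_printoptions(precision=4,suppress=True)
def proj(p,X,T=None):
    T=p["world_from_camera"] if T is None else T
    T=np.asarray(T);c=(np.atleast_2d(X)-T[:3,3])@T[:3,:3]
    u=c@np.asarray(p["mtx"]).T
    return u[:,:2]/u[:,2:]
def d(a): return np.array([np.cos(a),np.sin(a),0])
Z=np.array([0,0,1.])
# params: x,y,psi (rib dir, rad); vise angle th; lever swing, pull
def axis(P): return np.array([P[0],P[1],0])
def lever(P,r,sw=0.,pull=0.):
    e=d(P[2]+np.radians(120));t=np.radians(42)-sw
    return axis(P)+.1*e+.04*Z+(r+pull)*(np.sin(t)*e+np.cos(t)*Z)
def mand(P,r,th): return axis(P)+r*d(P[2]+th)+.116*Z
def toolT(s):
    T=np.eye(4);T[:3,:3]=R.from_euler('xyz',s["eef_rot"],degrees=True).as_matrix();T[:3,3]=s["tcp_pos"];return T
def draw(p,P,th,sw=0,T=None,k=1,off=(0,0),lh=None):
    im=cv2.resize(p["pixels"],None,fx=k,fy=k,interpolation=cv2.INTER_CUBIC)
    def pl(X,c):
        q=(proj(p,X,T)+.5)*k-.5
        cv2.polylines(im,[np.round(q).astype(int)],False,c,1,cv2.LINE_AA)
    a=np.linspace(0,2*np.pi,60)
    ring=np.c_[np.cos(a),np.sin(a),0*a]
    pl(axis(P)+.086*ring,(0,255,0));pl(axis(P)+.086*ring+.044*Z,(0,255,0))
    pl(np.array([mand(P,.031,th),mand(P,.178,th)]),(0,0,255))
    pl(np.array([lever(P,0,sw),lever(P,.1,sw)]),(255,0,255))
    pl(np.array([axis(P)+.086*d(P[2])+.044*Z,axis(P)+.1*d(P[2])+.044*Z]),(255,255,0))
    if lh is not None: pl(np.r_[lh,.245]+.068*ring,(0,255,255))
    return im
E
cat > m1.py <<'E'
from h import *
S=capture("side");Tp=capture("top")
ob=[(S,'l',(308.5,163)),(Tp,'l',(341.5,227)),(S,'m',(296,208)),(Tp,'m',(256,233.5))]
f=lambda P:np.concatenate([proj(p,lever(P,.1) if w=='l' else mand(P,.178,P[3]))[0]-q for p,w,q in ob])
r=least_squares(f,[.5,0,1.7,.5]);P=r.x
print(P,np.degrees(P[2:]),r.fun)
def ground(p,uv,z):
    T=p["world_from_camera"];v=T[:3,:3]@np.linalg.solve(p["mtx"],[*uv,1]);return (T[:3,3]+v*(z-T[2,3])/v[2])[:2]
L=[]
for p in (S,Tp):
    q=regions_of(p,"lamp_head")[0]["pixels"].astype(np.uint8)
    c=max(cv2.findContours(q,0,1)[0],key=cv2.contourArea);e=cv2.fitEllipse(c);print("lamp",e,ground(p,e[0],.259));L.append(ground(p,e[0],.259))
    for t,z in (("spray_can",.09),("glass_jar",.056),("bur_block",.03)):
        print(t,ground(p,regions_of(p,t)[0]["pixel"],z))
lh=np.mean(L,0);k=6
a=draw(S,P,P[3],k=k,lh=lh)[110*k:230*k,200*k:330*k];b=draw(Tp,P,P[3],k=k,lh=lh)[130*k:250*k,240*k:370*k]
cv2.imwrite("pics/m1.png",cv2.resize(np.hstack([a,b]),(800,370),interpolation=cv2.INTER_AREA))
E
python3 m1.py
```

```text
[ 0.6477 -0.0831  1.7037  0.8238] [97.6165 47.2022] [-0.282  -1.9689 -0.9031  0.5719  0.1402  0.0543  0.0017 -0.1464]
lamp ((261.3165283203125, 121.86102294921875), (63.68596267700195, 85.5235824584961), 22.100303649902344) [ 0.6296 -0.111 ]
spray_can [ 0.5889 -0.3358]
glass_jar [0.448  0.1096]
bur_block [0.5676 0.2353]Traceback (most recent call last):
  File "m1.py", line 11, in <module>
    q=regions_of(p,"lamp_head")[0]["pixels"].astype(np.uint8)
      ~~~~~~~~~~~~~~~~~~~~~~~~~^^^
IndexError: list index out of range
```

```bash
sed -i 's/    q=regions_of(p,"lamp_head")\[0\]/    rr=regions_of(p,"lamp_head")\n    if not rr: continue\n    q=rr[0]/; s/ground(p,regions_of(p,t)\[0\]\["pixel"\],z)/[ground(p,g["pixel"],z) for g in regions_of(p,t)[:1]]/; s/^lh=.*/lh=axis(P)[:2]+.042*d(P[2]+np.radians(120))[:2];k=6/' m1.py; python3 m1.py
```

```text
[ 0.6477 -0.0831  1.7037  0.8238] [97.6165 47.2022] [-0.282  -1.9689 -0.9031  0.5719  0.1402  0.0543  0.0017 -0.1464]
lamp ((261.3478698730469, 122.01700592041016), (63.267154693603516, 83.57559967041016), 21.836956024169922) [ 0.6293 -0.1103]
spray_can [array([ 0.5764, -0.3245])]
glass_jar [array([0.4466, 0.1092])]
bur_block [array([0.5739, 0.2331])]
lamp ((339.180908203125, 172.77938842773438), (59.99852752685547, 143.97509765625), 58.786521911621094) [ 0.6245 -0.1517]
spray_can [array([ 0.5971, -0.3733])]
glass_jar [array([0.4398, 0.1133])]
bur_block [array([0.5714, 0.227 ])]
```

View pics/m1.png

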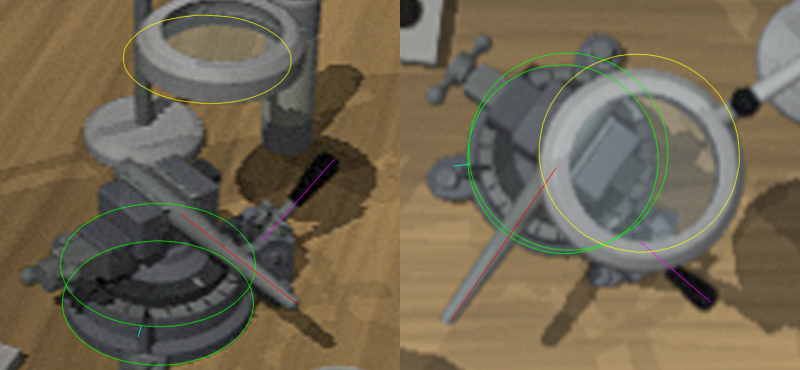

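Request:
jog_arm([
  [[0,0,-1],[0,2,0],8.7],
])

```text
validation failed for argument at $.mo...
```

Request:
jog_arm([
  [[0,0,-5.8],0,8.7],
  [[0,0,-5.8],0,8.7],
  [[0,0,-5.8],0,8.7],
  [[-3.8,4.1,0],0,8.7],
  [[-3.8,4.1,0],0,8.7],
  [[-3.8,4.1,0],0,8.7],
  [[-3.8,4.1,0],0,8.7],
  [[-3.8,4.1,0],0,8.7],
])

```text
time_s: 2.85
tcp_pos: [0.3534, -0.3619, 0.4008]
eef_rot: [-180.0, 0.0, -157.9]
contact_force: [0.8, -0.0, 0.1]
gripper_width: 0.087
gripper_force: 0.0
```

Request:
jog_arm([
  [[-3.8,4.1,0],0,8.7],
  [[-3.8,4.1,0],0,8.7],
  [[-3.8,4.1,0],0,8.7],
  [[-3.8,4.1,0],0,8.7],
  [[-3.8,4.1,0],0,8.7],
  [[-2.7,5.1,0],0,8.7],
  [[-2.7,5.1,0],0,8.7],
  [[-2.7,5.1,0],0,8.7],
  [[-2.7,5.1,0],0,8.7],
  [[-2.7,5.1,0],0,8.7],
  [[-2.7,5.1,0],0,8.7],
  [[-2.7,5.1,0],0,8.7],
])

```text
time_s: 4.35
tcp_pos: [0.492, 0.3018, 0.4009]
eef_rot: [180.0, 0.0, -157.8]
contact_force: [0.4, 0.0, 0.7]
gripper_width: 0.0871
gripper_force: 0.0
```

```bash
python3 -c "
from h import *
s=get_state();print(s['time_s'],s['joints'],s['tcp_pos'],s['eef_rot'])"
```

```text
4.35 [  50.9339    7.716     5.7381    0.0068  -87.9774 -118.7526] [0.492  0.3018 0.4009] [ 179.9844    0.0424 -157.8185]
```

Request:
jog_arm([
  [[-3.6,-3.0,0],0,8.7],
  [[-3.6,-3.0,0],0,8.7],
  [[-3.6,-3.0,0],0,8.7],
  [[-4.8,1.45,0],0,8.7],
  [[-4.8,1.45,0],0,8.7],
  [[-4.8,1.45,0],0,8.7],
  [[-4.8,1.45,0],0,8.7],
  [[-4.8,1.45,0],0,8.7],
])

```text
time_s: 5.35
tcp_pos: [0.8115, 0.4091, 0.3911]
eef_rot: [-179.8, 0.6, -157.9]
contact_force: [59.6, 66.3, 125.4]
gripper_width: 0.087
gripper_force: 0.0
```

```bash
python3 -c "
from h import *
s=get_state();print(s['time_s'],s['joints'],s['tcp_pos'],s['eef_rot'])"
```

```text
5.35 [  39.0879   49.3137   71.7502    0.3804 -111.8805 -106.842 ] [0.8115 0.4091 0.3911] [-179.8247    0.6344 -157.8966]
```

Request:
jog_arm([
  [[1,0,0],0,8.7],
  [[1,0,0],0,8.7],
])

```text
time_s: 5.6
tcp_pos: [0.7926, 0.4027, 0.3868]
eef_rot: [-179.8, 0.4, -157.8]
contact_force: [-0.5, 0.2, 1.4]
gripper_width: 0.0867
gripper_force: 0.0
```

```bash
python3 -c "
from h import *
s=get_state();print(s)
p=capture('top');cv2.imwrite('pics/c.png',p['pixels'])"
```

```text
{'time_s': 5.6, 'joints': array([  39.5016,   44.7313,   62.0301,    0.2624, -107.0103, -107.2572]), 'qd': array([  1.4543, -21.1441, -32.3532,   0.764 ,  16.685 ,  -1.6627]), 'joint_torque': array([  0.2891, -75.7367,  28.0962,   6.0696,  -0.4624,   0.0478]), 'tcp_pos': array([0.7926, 0.4027, 0.3868]), 'eef_rot': array([-179.8464,    0.35  , -157.8325]), 'contact_force': array([-0.5156,  0.2281,  1.416 ]), 'moment': array([-0.0373,  0.0324, -0.0755]), 'gripper_force': 0.0, 'gripper_width': 0.08671345386362433}
```

View pics/c.png

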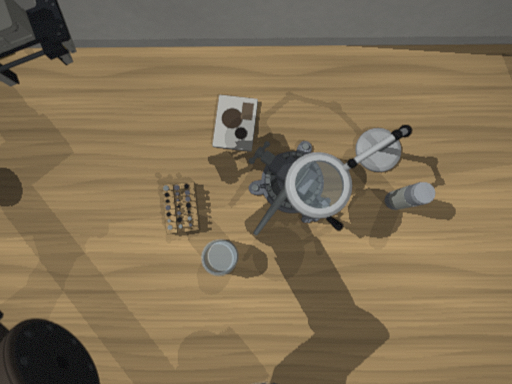

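Request:
jog_arm([
  [[-0.4,0.12,-0.25],0,8.7],
  [[-0.4,0.12,-0.25],0,8.7],
  [[-0.4,0.12,-0.25],0,8.7],
  [[-0.4,0.12,-0.25],0,8.7],
  [[-0.8,0.25,-0.5],0,8.7],
  [[-0.8,0.25,-0.5],0,8.7],
  [[-1.6,0.5,-1.0],0,8.7],
  [[-1.6,0.5,-1.0],0,8.7],
])

```text
time_s: 6.65
tcp_pos: [0.809, 0.4267, 0.4095]
eef_rot: [-179.9, 3.2, -157.8]
contact_force: [0.6, -0.6, -0.1]
gripper_width: 0.0868
gripper_force: 0.0
```

```bash
cat > st.py <<'E'
from h import *
s=get_state();T=toolT(s)
z=T[:3,2];print(s['time_s'],s['joints'],s['tcp_pos'],'rot',s['eef_rot'],'F',s['contact_force'],'tilt',np.degrees(np.arccos(-z[2])),'az',np.degrees(np.arctan2(z[1],z[0])),'w',s['gripper_width'],s['gripper_force'])
E
python3 st.py
```

```text
6.65 [  40.3574   48.2601   71.673     1.124  -110.3905 -107.7729] [0.809  0.4267 0.4095] rot [-179.941     3.1967 -157.8333] F [ 0.6301 -0.5681 -0.1114] tilt 3.1972336402886836 az 21.108809090053306 w 0.08684120724188854 0.0
```

Request:
jog_arm([
  [[2.0,5.5,0],0,8.7],
  [[2.0,5.5,0],0,8.7],
  [[2.0,5.5,0],0,8.7],
  [[2.0,5.5,0],0,8.7],
  [[2.0,5.5,0],0,8.7],
  [[-0.7,0.5,-0.5],0,8.7],
  [[-0.7,0.5,-0.5],0,8.7],
  [[-0.7,0.5,-0.5],0,8.7],
  [[-1.4,1.0,-1.0],0,8.7],
  [[-1.4,1.0,-1.0],0,8.7],
])

```text
time_s: 7.9
tcp_pos: [0.6238, 0.673, 0.4224]
eef_rot: [179.4, 4.9, -157.8]
contact_force: [1.2, -0.4, 0.4]
gripper_width: 0.0869
gripper_force: 0.0
```

```bash
python3 st.py
```

```text
7.9 [  60.3202   47.8008   71.6836    2.7615 -109.6403 -127.1172] [0.6238 0.673  0.4224] rot [ 179.4405    4.9254 -157.8458] F [ 1.1689 -0.4327  0.4133] tilt 4.9569752876041235 az 28.6430650632176 w 0.08686766523476709 0.0
```

Request:
jog_arm([
  [[-1.7,1.3,-1.3],0,8.7],
  [[-1.7,1.3,-1.3],0,8.7],
  [[-1.7,1.3,-1.3],0,8.7],
  [[-1.7,1.3,-1.3],0,8.7],
  [[-1.7,1.3,-1.3],0,8.7],
  [[-1.7,1.3,-1.3],0,8.7],
  [[-1.7,1.3,-1.3],0,8.7],
  [[-1.7,1.3,-1.3],0,8.7],
])

```text
time_s: 8.9
tcp_pos: [0.6176, 0.7201, 0.4608]
eef_rot: [176.8, 12.3, -158.1]
contact_force: [0.3, -0.4, -0.4]
gripper_width: 0.0871
gripper_force: 0.0
```

```bash
python3 st.py
```

```text
8.9 [  63.3031   46.3765   71.6568    5.8478 -103.8013 -129.0752] [0.6176 0.7201 0.4608] rot [ 176.7944   12.3239 -158.0855] F [ 0.3367 -0.4229 -0.4303] tilt 12.72775990181289 az 36.617443611298775 w 0.08713999029984706 0.0
```

Request:
jog_arm([
  [[-1.7,1.3,-1.3],0,8.7],
  [[-1.7,1.3,-1.3],0,8.7],
  [[-1.7,1.3,-1.3],0,8.7],
  [[-1.7,1.3,-1.3],0,8.7],
  [[-1.7,1.3,-1.3],0,8.7],
  [[-1.7,1.3,-1.3],0,8.7],
  [[-1.7,1.3,-1.3],0,8.7],
  [[-1.7,1.3,-1.3],0,8.7],
  [[-1.7,1.3,-1.3],0,8.7],
  [[-1.7,1.3,-1.3],0,8.7],
  [[-1.7,1.3,-1.3],0,8.7],
  [[-1.7,1.3,-1.3],0,8.7],
])

```text
time_s: 10.4
tcp_pos: [0.5961, 0.7714, 0.5508]
eef_rot: [171.9, 23.5, -159.2]
contact_force: [-0.2, -0.5, -0.2]
gripper_width: 0.0872
gripper_force: 0.0
```

```bash
python3 st.py
```

```text
10.4 [  67.8277   42.9674   71.6565   11.1657  -96.3218 -131.9391] [0.5961 0.7714 0.5508] rot [ 171.9044   23.4509 -159.2278] F [-0.2146 -0.5151 -0.2203] tilt 24.734159866385934 az 40.440340901120265 w 0.0871706468857293 0.0
```

Request:
jog_arm([
  [[1.5,-1.0,2],-9,8.7],
  [[1.5,-1.0,2],-9,8.7],
])

```text
time_s: 10.65
tcp_pos: [0.5931, 0.7527, 0.4994]
eef_rot: [-179.9, 24.7, -139.2]
contact_force: [0.3, 0.8, 0.2]
gripper_width: 0.0873
gripper_force: 0.0
```

```bash
cat > go.py <<'E'
import sys
from h import *
s=get_state();T=toolT(s);Rm=T[:3,:3]
print(s['time_s'],'tcp',s['tcp_pos'],'rot',s['eef_rot'],'F',s['contact_force'],'w',s['gripper_width'],s['gripper_force'])
print('x',Rm[:,0],'y',Rm[:,1],'z',Rm[:,2],'j',s['joints'])
p=s['tcp_pos']
for a in sys.argv[1:]:
    q=np.array(eval(a));v=Rm.T@(q-p)*100;n=int(np.ceil(np.linalg.norm(v)/5.5));print(a,'tool cm',v,'rows',n,v/n);p=q
E
python3 go.py "[.52,.3,.5]" "[.46,-.22,.42]" "[.47,-.225,.25]"
```

```text
10.65 tcp [0.5931 0.7527 0.4994] rot [-179.881    24.728  -139.1926] F [0.2729 0.7761 0.2266] w 0.08732639201085092 0.0
x [-0.6875 -0.5936 -0.4183] y [-0.6529  0.7575 -0.0019] z [ 0.318   0.2718 -0.9083] j [  67.506    34.4843   48.5192   11.0536  -81.8726 -116.1425]
[.52,.3,.5] tool cm [ 31.8757 -29.5211 -14.683 ] rows 9 [ 3.5417 -3.2801 -1.6314]
[.46,-.22,.42] tool cm [ 38.3384 -35.4565  -8.7751] rows 10 [ 3.8338 -3.5457 -0.8775]
[.47,-.225,.25] tool cm [ 6.7206 -0.9995 15.6232] rows 4 [ 1.6801 -0.2499  3.9058]
```

Request:
jog_arm([
  [[3.54,-3.28,-1.63],0,8.7],
  [[3.54,-3.28,-1.63],0,8.7],
  [[3.54,-3.28,-1.63],0,8.7],
  [[3.54,-3.28,-1.63],0,8.7],
  [[3.54,-3.28,-1.63],0,8.7],
  [[3.54,-3.28,-1.63],0,8.7],
  [[3.54,-3.28,-1.63],0,8.7],
  [[3.54,-3.28,-1.63],0,8.7],
  [[3.54,-3.28,-1.63],0,8.7],
])

```text
time_s: 11.78
tcp_pos: [0.5176, 0.2988, 0.5009]
eef_rot: [-180.0, 24.8, -139.5]
contact_force: [0.4, -0.2, 0.1]
gripper_width: 0.0868
gripper_force: 0.0
```

Request:
jog_arm([
  [[3.83,-3.55,-0.88],0,8.7],
  [[3.83,-3.55,-0.88],0,8.7],
  [[3.83,-3.55,-0.88],0,8.7],
  [[3.83,-3.55,-0.88],0,8.7],
  [[3.83,-3.55,-0.88],0,8.7],
  [[3.83,-3.55,-0.88],0,8.7],
  [[3.83,-3.55,-0.88],0,8.7],
  [[3.83,-3.55,-0.88],0,8.7],
  [[3.83,-3.55,-0.88],0,8.7],
  [[3.83,-3.55,-0.88],0,8.7],
])

```text
time_s: 13.02
tcp_pos: [0.4552, -0.2211, 0.421]
eef_rot: [-179.9, 24.7, -139.5]
contact_force: [0.3, -0.1, 0.0]
gripper_width: 0.0871
gripper_force: 0.0
```

Request:
jog_arm([
  [[1.7,-0.25,3.9],0,8.7],
  [[1.7,-0.25,3.9],0,8.7],
  [[1.7,-0.25,3.9],0,8.7],
  [[1.7,-0.25,3.9],0,8.7],
  [[0,0,0],0,8.7],
])

```text
time_s: 13.65
tcp_pos: [0.4634, -0.2241, 0.2477]
eef_rot: [179.7, 24.5, -139.7]
contact_force: [0.4, -0.2, 0.5]
gripper_width: 0.087
gripper_force: 0.0
```

```bash
python3 go.py; cat > w.py <<'E'
import sys,pickle
from h import *
n=sys.argv[1];s=get_state();p=capture("wrist");T=toolT(s)@p["hand_eye"]
if n=='w1': print(p["hand_eye"],p["mtx"])
pickle.dump((s,p,T),open(n+'.pkl','wb'))
cv2.imwrite(f'pics/{n}.png',cv2.resize(p["pixels"],(800,600),interpolation=cv2.INTER_CUBIC))
E
python3 w.py w1
```

```text
13.65 tcp [ 0.4634 -0.2241  0.2477] rot [ 179.703    24.5364 -139.6898] F [ 0.4381 -0.1661  0.4513] w 0.08698118558892061 0.0
x [-0.6937 -0.5885 -0.4153] y [-0.6486  0.7612  0.0047] z [ 0.3133  0.2726 -0.9097] j [-21.9125   1.9563 -14.6739 -24.3398 -63.8077 -18.6784]
[[-0.     -0.9616 -0.2746  0.0745]
 [ 1.     -0.0002  0.0006 -0.002 ]
 [-0.0006 -0.2746  0.9616 -0.1573]
 [ 0.      0.      0.      1.    ]] [[307.074    0.     256.0878]
 [  0.     307.074  192.1825]
 [  0.       0.       1.    ]]
```

View pics/w1.png

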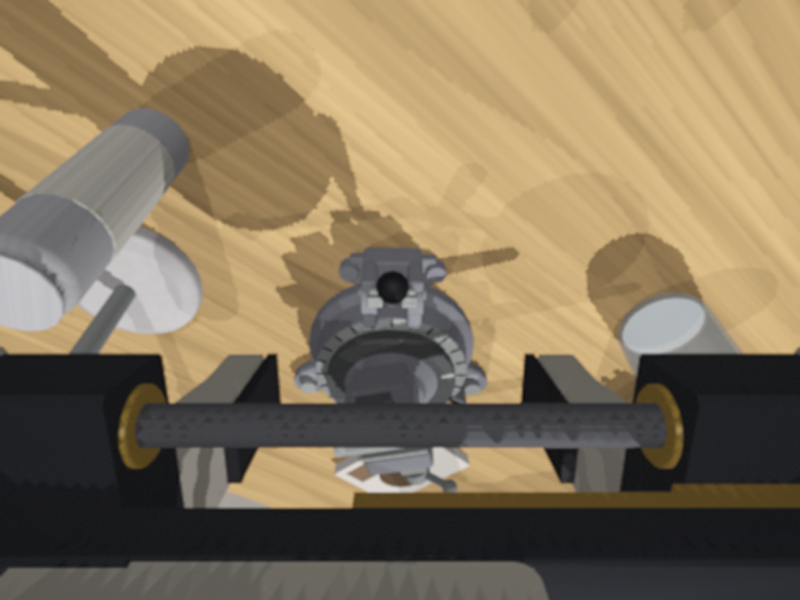

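```bash
cat > m2.py <<'E'
from h import *
import pickle
s,W,TW=pickle.load(open('w1.pkl','rb'))
S=capture("side");Tp=capture("top")
th=np.radians(45)
ear=lambda P,a:axis(P)+P[3]*d(P[2]+np.radians(a))+P[4]*Z
ob=[(S,None,lambda P:lever(P,.097),(309,162),1),(Tp,None,lambda P:lever(P,.097),(341,227.3),1),
(S,None,lambda P:mand(P,.178,th),(295.5,208.3),1),(Tp,None,lambda P:mand(P,.178,th),(255.6,233.3),1),
(W,TW,lambda P:lever(P,.097),(250.9,184.3),1),(W,TW,lambda P:ear(P,0),(302.7,241.9),.5),(W,TW,lambda P:ear(P,240),(198.4,241.9),.5),
(Tp,None,lambda P:ear(P,0),(256.2,188.5),.5),(Tp,None,lambda P:ear(P,240),(305,146.9),.5)]
f=lambda P:np.concatenate([w*(proj(p,g(P),T)[0]-q) for p,T,g,q,w in ob]+[[(P[4]-.02)*300]])
r=least_squares(f,[.64,-.08,1.75,.1,.02],loss='soft_l1');P=r.x
print(P,np.degrees(P[2])+120);print(f(P)[:-1].reshape(-1,2))
np.save('P.npy',P)
lh=axis(P)[:2]+.042*d(P[2]+np.radians(120))[:2];k=6
a=draw(S,P,th,k=k,lh=lh)[110*k:230*k,200*k:330*k];b=draw(Tp,P,th,k=k,lh=lh)[130*k:250*k,240*k:370*k]
c=draw(W,P,th,T=TW,k=3,lh=None)[130*3:270*3,170*3:330*3]
o=np.hstack([cv2.resize(a,(400,369)),cv2.resize(b,(400,369))])
o=np.vstack([o,np.hstack([cv2.resize(c,(264,231)),np.zeros((231,536,3),np.uint8)])])
cv2.imwrite("pics/m2.png",o)
print('grip',lever(P,.084),'tip',lever(P,.1),'free grip',lever(P,.084,.6))
E
python3 m2.py
```

```text
[ 0.6455 -0.0826  1.728   0.1027  0.0116] 219.00993466738737
[[-1.4298 -0.6913]
 [-0.0925 -0.5056]
 [ 0.6764  0.4869]
 [-0.6838  0.3464]
 [ 0.1591 -1.5011]
 [-1.0315  1.183 ]
 [-0.0171  0.5566]
 [-0.2111 -0.8016]
 [ 0.177  -0.0844]]
grip [ 0.5242 -0.1809  0.1024] tip [ 0.5159 -0.1876  0.1143] free grip [ 0.5592 -0.1525  0.1233]
```

View pics/m2.png

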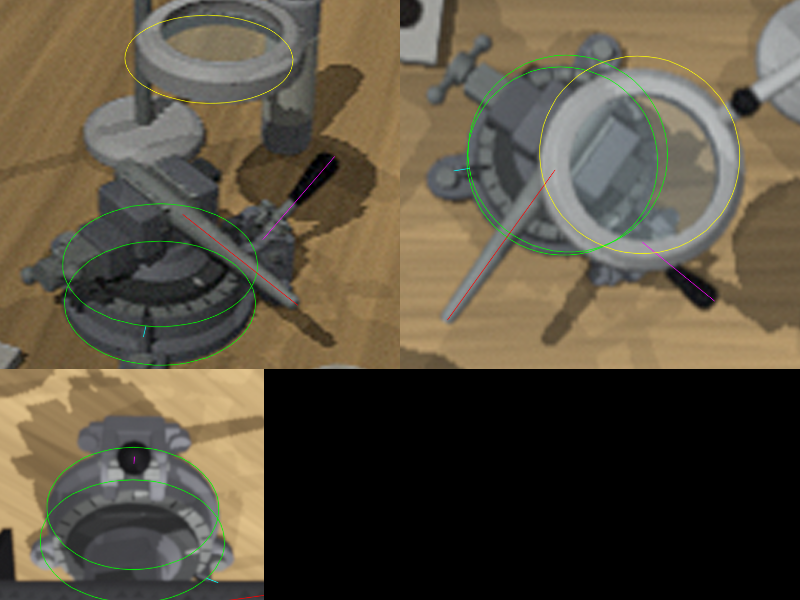

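```bash
cat > plan.py <<'E'
from h import *
P=np.load('P.npy');s=get_state();Rm=toolT(s)[:3,:3]
def tcp(sl,sw): return lever(P,sl,sw)+.019*Rm[:,2]+.005*Rm[:,0]
def rows(pts,p0=None):
    p=s['tcp_pos'] if p0 is None else p0
    for n,q in pts:
        print(n,q,'cm',np.round(Rm.T@(q-p)*100,2));p=q
E
python3 - <<'E'
from plan import *
g=tcp(.08,0)
rows([('pre',g-.06*Rm[:,2]),('grip',g),('pull10',tcp(.091,0))]+[(f'sw{a:.2f}',tcp(.091,a)) for a in (.1,.2,.3,.4,.5,.6)]+[('drop',tcp(.08,.6))])
E
```

```text
pre [ 0.5097 -0.1932  0.1346] cm [-0.01 -0.36 12.99]
grip [ 0.5289 -0.1771  0.0801] cm [0. 0. 6.]
pull10 [ 0.5232 -0.1817  0.0883] cm [ 0.33  0.02 -1.05]
sw0.10 [ 0.5286 -0.1772  0.094 ] cm [-0.88 -0.02 -0.23]
sw0.20 [ 0.5345 -0.1725  0.099 ] cm [-0.9  -0.02 -0.14]
sw0.30 [ 0.5408 -0.1674  0.1032] cm [-0.91 -0.02 -0.05]
sw0.40 [ 0.5474 -0.1621  0.1066] cm [-0.91 -0.02  0.04]
sw0.50 [ 0.5541 -0.1566  0.1092] cm [-0.9  -0.02  0.13]
sw0.60 [ 0.5611 -0.151   0.1108] cm [-0.88 -0.02  0.22]
drop [ 0.5622 -0.15    0.0999] cm [ 0.32 -0.    1.05]
```

Request:
jog_arm([
  [[0,-0.36,4.5],0,8.7],
  [[0,0,4.5],0,8.7],
  [[0,0,4],0,8.7],
  [[0,0,3],0,8.7],
  [[0,0,2],0,8.7],
  [[0,0,1],0,8.7],
])

```text
time_s: 14.55
tcp_pos: [0.5286, -0.1761, 0.078]
eef_rot: [-179.9, 24.7, -139.5]
contact_force: [-0.4, -0.3, 1.0]
gripper_width: 0.0866
gripper_force: 0.0
```

```bash
python3 go.py; python3 w.py w2
```

```text
14.55 tcp [ 0.5286 -0.1761  0.078 ] rot [-179.9187   24.6997 -139.4836] F [-0.4492 -0.3296  0.966 ] w 0.08658700493811798 0.0
x [-0.6907 -0.5902 -0.4179] y [-0.6492  0.7606 -0.0013] z [ 0.3186  0.2704 -0.9085] j [-14.7791  15.0038 -22.2428 -30.643  -42.2529 -13.6644]
```

View pics/w2.png

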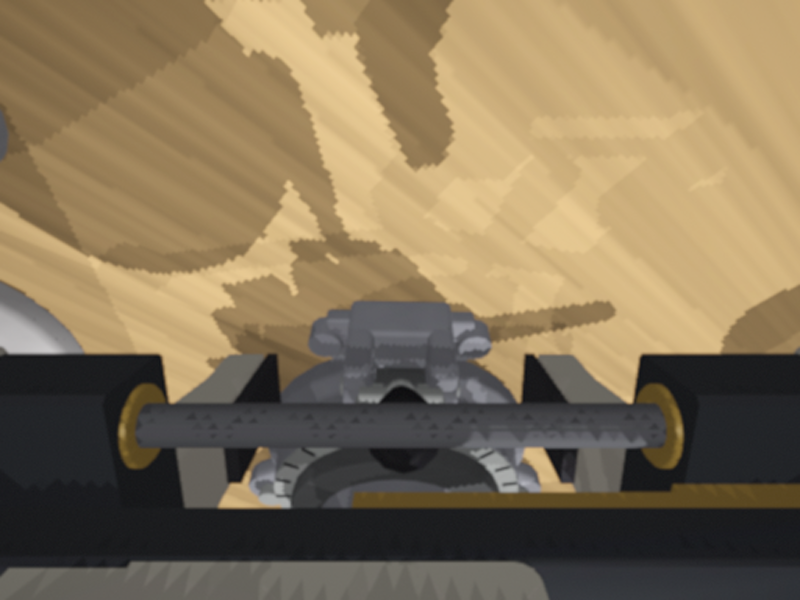

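Request:
jog_arm([
  [[0,0,0],0,1.0],
  [[0,0,0],0,1.0],
  [[0,0,0],0,1.0],
  [[0,0,0],0,1.0],
  [[0,0,0],0,1.0],
], newtons=45)

```text
time_s: 15.22
tcp_pos: [0.5276, -0.1762, 0.0778]
eef_rot: [-180.0, 24.7, -139.5]
contact_force: [0.2, 0.2, 0.5]
gripper_width: 0.0427
gripper_force: 0.0
```

Request:
jog_arm([
  [[0,0,0],0,1.0],
  [[0,0,0],0,1.0],
  [[0,0,0],0,1.0],
  [[0,0,0],0,1.0],
], newtons=45)

```text
time_s: 15.72
tcp_pos: [0.5275, -0.1761, 0.0776]
eef_rot: [-180.0, 24.7, -139.5]
contact_force: [-0.4, 0.0, -0.2]
gripper_width: 0.0204
gripper_force: 45.0
```

Request:
jog_arm([
  [[0.11,0,-0.35],0,1.0],
  [[0.11,0,-0.35],0,1.0],
  [[0.11,0,-0.35],0,1.0],
  [[0,0,0],0,1.0],
])

```text
time_s: 16.23
tcp_pos: [0.5219, -0.1804, 0.0855]
eef_rot: [180.0, 24.7, -139.6]
contact_force: [6.4, 4.1, -8.9]
gripper_width: 0.0204
gripper_force: 45.0
```

```bash
python3 go.py
```

```text
16.225 tcp [ 0.5219 -0.1804  0.0855] rot [ 179.9606   24.6887 -139.5874] F [ 6.3749  4.0702 -8.8523] w 0.02041487808954851 44.99800103221787
x [-0.6918 -0.589  -0.4177] y [-0.6485  0.7612  0.0006] z [ 0.3176  0.2713 -0.9086] j [-15.461   14.1598 -22.2614 -30.3012 -43.3188 -13.6743]
```

Request:
jog_arm([
  [[-0.44,0,-0.13],0,1.0],
  [[-0.44,0,-0.11],0,1.0],
  [[-0.45,0,-0.08],0,1.0],
  [[-0.45,0,-0.06],0,1.0],
])

```text
time_s: 16.73
tcp_pos: [0.5327, -0.1712, 0.0962]
eef_rot: [180.0, 24.6, -139.6]
contact_force: [3.2, 1.0, -10.5]
gripper_width: 0.0206
gripper_force: 45.0
```

```bash
python3 go.py
```

```text
16.725 tcp [ 0.5327 -0.1712  0.0962] rot [ 179.9519   24.6192 -139.5707] F [  3.2439   0.9772 -10.4969] w 0.02061228598641751 44.99795291840201
x [-0.692  -0.5896 -0.4166] y [-0.6488  0.761   0.0008] z [ 0.3166  0.2708 -0.9091] j [-13.7907  13.5871 -21.5709 -29.2891 -43.775  -16.3433]
```

Request:
jog_arm([
  [[-0.46,0,-0.03],0,1.0],
  [[-0.46,0,-0.02],0,1.0],
  [[-0.46,0,0.01],0,1.0],
  [[-0.46,0,0.03],0,1.0],
  [[-0.45,0,0.05],0,1.0],
  [[-0.45,0,0.08],0,1.0],
])

```text
time_s: 17.48
tcp_pos: [0.5524, -0.1549, 0.107]
eef_rot: [-180.0, 24.6, -139.5]
contact_force: [1.4, -1.2, -10.3]
gripper_width: 0.0204
gripper_force: 45.0
```

```bash
python3 go.py; python3 -c "
from plan import *
print(tcp(.091,.5),tcp(.091,.6))
p=s['tcp_pos']-.019*Rm[:,2]-.005*Rm[:,0]-lever(P,0)
e=d(P[2]+np.radians(120));print('lean',np.degrees(np.arctan2(p@e,p[2])),np.linalg.norm(p))"
```

```text
17.475 tcp [ 0.5524 -0.1549  0.107 ] rot [-179.9913   24.6423 -139.5467] F [  1.3689  -1.1738 -10.3258] w 0.020425766774945477 44.99695790873375
x [-0.6916 -0.5897 -0.417 ] y [-0.6488  0.761  -0.0001] z [ 0.3174  0.2704 -0.9089] j [-11.0972  13.3887 -20.476  -28.1461 -43.7907 -20.0252]
[ 0.5541 -0.1566  0.1092] [ 0.561  -0.1509  0.1108]
lean 13.859595806674854 0.0889495723830845
```

Request:
jog_arm([
  [[-0.44,0,0.1],0,1.0],
  [[-0.44,0,0.12],0,1.0],
  [[0,0,0],0,1.0],
])

```text
time_s: 17.85
tcp_pos: [0.5594, -0.1491, 0.1087]
eef_rot: [-180.0, 24.7, -139.5]
contact_force: [1.4, -2.5, -10.4]
gripper_width: 0.0206
gripper_force: 45.0
```

```bash
python3 go.py
```

```text
17.85 tcp [ 0.5594 -0.1491  0.1087] rot [-179.9768   24.6587 -139.5209] F [  1.3682  -2.5318 -10.3958] w 0.020570315028685733 44.99829823791515
x [-0.6913 -0.59   -0.4172] y [-0.649   0.7608 -0.0004] z [ 0.3176  0.2705 -0.9088] j [-10.202   13.5151 -20.13   -27.8685 -43.6259 -21.0873]
```

Request:
jog_arm([
  [[0.1,0,0.35],0,1.0],
  [[0.1,0,0.35],0,1.0],
  [[0.1,0,0.35],0,1.0],
  [[0,0,0],0,1.0],
])

```text
time_s: 18.35
tcp_pos: [0.5616, -0.1484, 0.0998]
eef_rot: [-179.8, 24.8, -139.4]
contact_force: [-3.2, -0.1, 4.3]
gripper_width: 0.021
gripper_force: 45.0
```

Request:
jog_arm([
  [[0,0,0],0,6],
  [[0,0,0],0,6],
  [[0,0,0],0,6],
  [[0,0,0],0,6],
])

```text
time_s: 18.85
tcp_pos: [0.5605, -0.1481, 0.0979]
eef_rot: [-180.0, 24.7, -139.5]
contact_force: [-0.1, -0.8, -0.1]
gripper_width: 0.055
gripper_force: 0.0
```

```bash
python3 go.py;python3 - <<'E'
from h import *
P=np.load('P.npy');S=capture('side');cv2.imwrite('pics/v1.png',cv2.resize(draw(S,P,np.radians(45),.6,k=6)[90*6:230*6,190*6:340*6],(640,597)))
E
```

```text
18.85 tcp [ 0.5605 -0.1481  0.0979] rot [-179.9795   24.6642 -139.5398] F [-0.0783 -0.7622 -0.0679] w 0.055017299541139084 0.0
x [-0.6914 -0.5897 -0.4173] y [-0.6488  0.761  -0.0003] z [ 0.3177  0.2705 -0.9088] j [-10.1827  14.403  -20.4637 -28.4861 -42.5346 -20.2769]
```

View pics/v1.png

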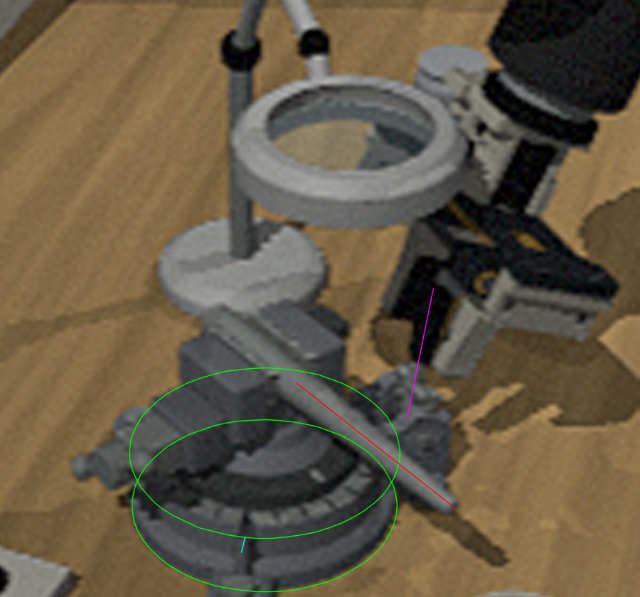

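Request:
jog_arm([
  [[0,0,-1.5],0,6],
  [[0.5,0,-3],0,6],
  [[1,0,-4.5],0,6],
  [[2,0,-4.5],0,3],
  [[2,0,-3],9,0],
  [[2,0,-1],10,0],
  [[0,0,0],10,0],
  [[0,0,0],10,0],
  [[0,0,0],10,0],
  [[0,0,0],10,0],
  [[0,0,0],10,0],
  [[0,0,0],10,0],
])

```text
time_s: 20.4
tcp_pos: [0.4507, -0.2375, 0.2267]
eef_rot: [155.7, 4.5, 140.2]
contact_force: [0.4, 0.4, 0.6]
gripper_width: 0.0005
gripper_force: 0.0
```

Request:
jog_arm([
  [[0,0,0],10.5,0],
  [[0,0,0],0,0],
])

```text
time_s: 20.65
tcp_pos: [0.4508, -0.2374, 0.2266]
eef_rot: [155.3, 0.3, 131.0]
contact_force: [0.6, 0.8, 1.2]
gripper_width: 0.0002
gripper_force: 0.0
```

```bash
cat > mp.py <<'E'
from plan import *
def mt(a,b=.032,r=.15,z=.09):
    az=P[2]+np.radians(a);t=np.array([np.sin(az),-np.cos(az),0])
    q=axis(P)+r*d(az)-b*t+.012*d(np.radians(40));q[2]=z;return q
if __name__=='__main__':
    print(s['time_s'],s['tcp_pos'],s['eef_rot'],'w',s['gripper_width'],'F',s['contact_force'])
    pre=mt(45,.06)
    rows([('above',pre-.12*Rm[:,2]),('pre',pre)]+[(a,mt(a)) for a in (45,38,30,22,15,8,0)])
E
python3 mp.py
```

```text
20.65 [ 0.4508 -0.2374  0.2266] [155.3362   0.3085 130.9591] w 0.0002420394696344109 F [0.6431 0.8363 1.1641]
above [ 0.4599 -0.0676  0.1991] cm [12.24  9.62  7.37]
pre [ 0.4981 -0.0353  0.09  ] cm [ 0.  0. 12.]
45 [ 0.5146 -0.0126  0.09  ] cm [0.63 2.48 1.14]
38 [0.5232 0.004  0.09  ] cm [0.69 1.58 0.72]
30 [0.5355 0.0216 0.09  ] cm [0.52 1.89 0.86]
22 [0.55   0.0372 0.09  ] cm [0.23 1.93 0.89]
15 [0.5645 0.0491 0.09  ] cm [-0.05  1.7   0.78]
8 [0.5803 0.0592 0.09  ] cm [-0.27  1.68  0.77]
0 [0.5996 0.0683 0.09  ] cm [-0.59  1.87  0.86]
```

Request:
jog_arm([
  [[4.1,3.2,2.4],0,0],
  [[4.1,3.2,2.5],0,0],
  [[4.1,3.2,2.5],0,0],
  [[0,0,4],0,0],
  [[0,0,4],0,0],
  [[0,0,4],0,0],
  [[0.2,0.8,0.36],0,0],
  [[0.2,0.8,0.36],0,0],
  [[0.2,0.8,0.36],0,0],
  [[0.25,0.6,0.26],0,0],
])

```text
time_s: 21.9
tcp_pos: [0.5181, -0.0062, 0.0907]
eef_rot: [155.2, 0.3, 130.9]
contact_force: [-0.3, -4.4, 0.1]
gripper_width: 0.0
gripper_force: 1.6
```

```bash
python3 mp.py
```

```text
21.9 [ 0.5181 -0.0062  0.0907] [155.2335   0.3109 130.9325] w 3.4636715292675675e-06 F [-0.3015 -4.3981  0.1067]
above [ 0.4597 -0.0677  0.199 ] cm [ -0.89  -3.13 -13.36]
pre [ 0.4981 -0.0353  0.09  ] cm [-0.  0. 12.]
45 [ 0.5146 -0.0126  0.09  ] cm [0.63 2.48 1.14]
38 [0.5232 0.004  0.09  ] cm [0.69 1.58 0.73]
30 [0.5355 0.0216 0.09  ] cm [0.52 1.89 0.87]
22 [0.55   0.0372 0.09  ] cm [0.23 1.93 0.89]
15 [0.5645 0.0491 0.09  ] cm [-0.05  1.7   0.78]
8 [0.5803 0.0592 0.09  ] cm [-0.27  1.68  0.78]
0 [0.5996 0.0683 0.09  ] cm [-0.59  1.87  0.87]
```

Request:
jog_arm([
  [[0.4,0.95,0.43],0,0],
  [[0.26,0.95,0.43],0,0],
  [[0.26,0.95,0.43],0,0],
  [[0.12,0.97,0.44],0,0],
  [[0.12,0.97,0.44],0,0],
  [[-0.03,0.85,0.39],0,0],
  [[-0.03,0.85,0.39],0,0],
])

```text
time_s: 22.78
tcp_pos: [0.5647, 0.0491, 0.0897]
eef_rot: [155.3, 0.2, 130.9]
contact_force: [0.2, 0.5, -0.3]
gripper_width: 0.0002
gripper_force: 0.0
```

```bash
python3 mp.py|cut -c1-150
```

```text
22.775 [0.5647 0.0491 0.0897] [155.312    0.2348 130.9193] w 0.00023210291215873646 F [ 0.1886  0.4818 -0.281 ]
above [ 0.4599 -0.0677  0.199 ] cm [ -2.02  -9.58 -16.43]
pre [ 0.4981 -0.0353  0.09  ] cm [ 0. -0. 12.]
45 [ 0.5146 -0.0126  0.09  ] cm [0.63 2.48 1.14]
38 [0.5232 0.004  0.09  ] cm [0.69 1.58 0.72]
30 [0.5355 0.0216 0.09  ] cm [0.52 1.89 0.86]
22 [0.55   0.0372 0.09  ] cm [0.23 1.93 0.89]
15 [0.5645 0.0491 0.09  ] cm [-0.04  1.7   0.78]
8 [0.5803 0.0592 0.09  ] cm [-0.27  1.68  0.77]
0 [0.5996 0.0683 0.09  ] cm [-0.59  1.87  0.86]
```

Request:
jog_arm([
  [[-0.13,0.84,0.39],0,0],
  [[-0.13,0.84,0.39],0,0],
  [[-0.15,0.47,0.21],0,0],
])

```text
time_s: 23.15
tcp_pos: [0.579, 0.0593, 0.0864]
eef_rot: [155.9, -0.1, 130.9]
contact_force: [-9.0, -3.3, -4.3]
gripper_width: 0.0005
gripper_force: 4.8
```

```bash
python3 - <<'E'
from h import *
P=np.load('P.npy');print(get_state()['contact_force']);S=capture('top');cv2.imwrite('pics/v2.png',cv2.resize(draw(S,P,0,.6,k=6)[100*6:240*6,230*6:380*6],(640,597)))
E
```

```text
[-8.9637 -3.3361 -4.2878]
```

View pics/v2.png

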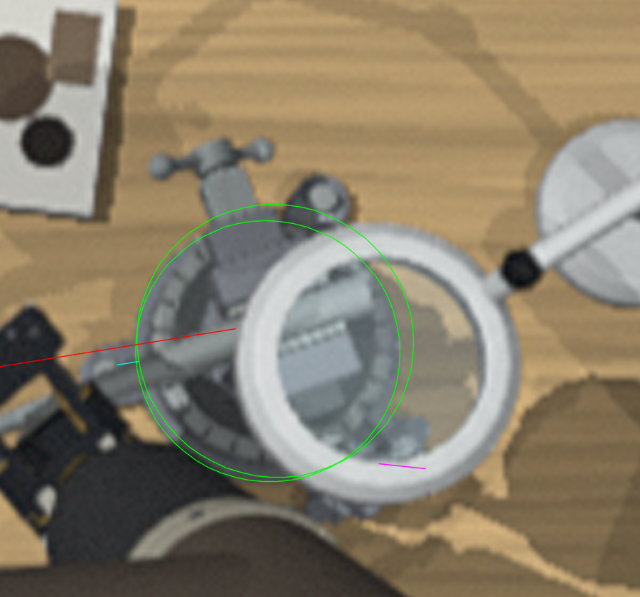

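Request:
jog_arm([
  [[-0.15,0.47,0.15],0,0],
  [[-0.15,0.47,0.15],0,0],
])

```text
time_s: 23.45
tcp_pos: [0.5956, 0.0656, 0.0915]
eef_rot: [155.2, 0.3, 130.9]
contact_force: [0.2, -0.1, -0.2]
gripper_width: 0.0003
gripper_force: 0.0
```

Request:
jog_arm([
  [[-0.1,0.3,0.1],0,0],
  [[0,0,0],0,0],
])

```text
time_s: 23.7
tcp_pos: [0.5977, 0.0667, 0.0915]
eef_rot: [155.3, 0.3, 130.9]
contact_force: [-1.1, -0.3, -0.6]
gripper_width: 0.0005
gripper_force: 0.0
```

Request:
jog_arm([
  [[0.5,-2,-0.9],0,0],
  [[0,-4,-2],0,0],
  [[0,-3,-4],0,0],
  [[0,0,-5],0,0],
  [[-2,-3,-4],0,0],
  [[-3,-3,-3],0,0],
])

```text
time_s: 24.45
tcp_pos: [0.4621, -0.1087, 0.2027]
eef_rot: [155.2, 0.4, 131.0]
contact_force: [1.6, -0.4, -0.0]
gripper_width: 0.0002
gripper_force: 0.0
```

```bash
python3 - <<'E'
from h import *
P=np.load('P.npy');print(get_state()['tcp_pos'])
S=capture('side');T=capture('top')
ims=[cv2.resize(draw(p,P,0,.6,k=6)[y*6:(y+140)*6,x*6:(x+95)*6],(400,590)) for p,x,y in ((S,215,95),(T,225,110))]
cv2.imwrite('pics/v3.png',np.hstack(ims))
E
```

```text
[ 0.4621 -0.1087  0.2027]
```

View pics/v3.png

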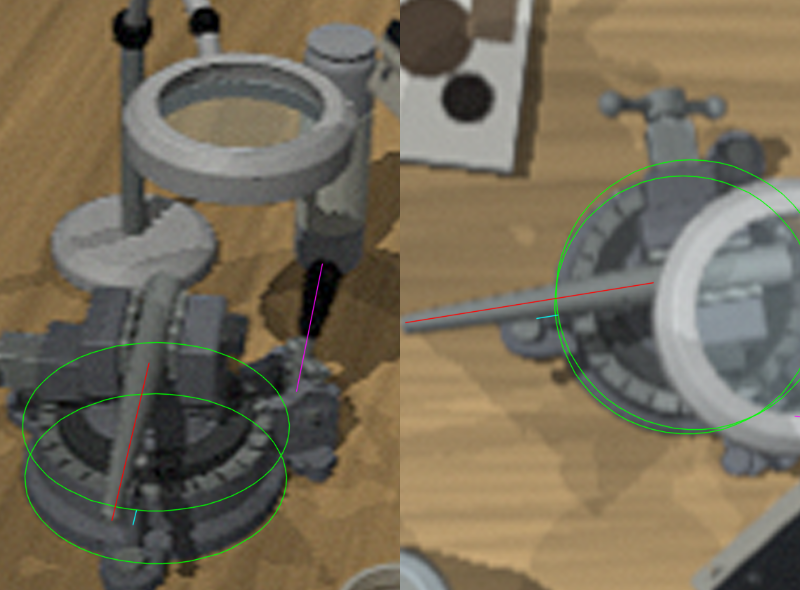

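Request:
jog_arm([
  [[-3,-4,-1],0,4],
  [[-3,-2,0],0,8.7],
  [[0,0,0],-10,8.7],
  [[0,0,0],-10,8.7],
  [[0,0,0],-10,8.7],
  [[0,0,0],-10,8.7],
  [[0,0,0],-10,8.7],
  [[0,0,0],-10,8.7],
  [[0,0,0],-10,8.7],
  [[0,0,0],-10,8.7],
  [[0,0,0],-10,8.7],
  [[0,0,0],0,8.7],
])

```text
time_s: 26.05
tcp_pos: [0.4579, -0.1915, 0.1844]
eef_rot: [-179.8, 24.7, -139.1]
contact_force: [-0.6, -0.3, 0.1]
gripper_width: 0.0876
gripper_force: 0.0
```

```bash
python3 go.py "[.5605,-.1481,.0979]"; python3 - <<'E'
from plan import *
g=np.array([.5605,-.1481,.0979])
rows([('A',g-.12*Rm[:,2]+.025*Rm[:,0]),('B',g-.05*Rm[:,2]),('g',g),('pull',g+lever(P,.091,.6)-lever(P,.08,.6))])
E
```

```text
26.05 tcp [ 0.4579 -0.1915  0.1844] rot [-179.8145   24.6641 -139.0717] F [-0.5817 -0.3125  0.1321] w 0.08761863364173081 0.0
x [-0.6866 -0.5953 -0.4173] y [-0.6541  0.7564 -0.0029] z [ 0.3174  0.2709 -0.9088] j [-18.3771   2.7094 -22.2421 -25.982  -54.6185 -17.4549]
[.5605,-.1481,.0979] tool cm [-6.0198 -3.4037 12.2964] rows 3 [-2.0066 -1.1346  4.0988]
A [ 0.5052 -0.1955  0.1965] cm [-3.52 -3.4   0.3 ]
B [ 0.5446 -0.1616  0.1433] cm [-2.5  0.   7. ]
g [ 0.5605 -0.1481  0.0979] cm [-0. -0.  5.]
pull [ 0.5594 -0.149   0.1088] cm [-0.32  0.   -1.05]
```

Request:
jog_arm([
  [[-1.76,-1.7,0.15],0,8.7],
  [[-1.76,-1.7,0.15],0,8.7],
  [[-1.25,0,3.5],0,8.7],
  [[-1.25,0,3.5],0,8.7],
  [[0,0,2.5],0,8.7],
  [[0,0,2.5],0,8.7],
  [[0,0,0],0,5],
])

```text
time_s: 26.92
tcp_pos: [0.5599, -0.1477, 0.0962]
eef_rot: [179.9, 24.5, -139.3]
contact_force: [0.6, -0.1, 0.6]
gripper_width: 0.0815
gripper_force: 0.0
```

Request:
jog_arm([
  [[0,0,0],0,1],
  [[0,0,0],0,1],
  [[0,0,0],0,1],
  [[0,0,0],0,1],
  [[0,0,0],0,1],
  [[0,0,0],0,1],
  [[0,0,0],0,1],
  [[0,0,0],0,1],
  [[0,0,0],0,1],
], newtons=45)

```text
time_s: 28.05
tcp_pos: [0.5611, -0.1487, 0.0982]
eef_rot: [-179.7, 24.7, -139.0]
contact_force: [-0.7, -0.4, 1.0]
gripper_width: 0.0208
gripper_force: 45.0
```

Gripped. Pull along the lever (8° lean), then swing outward.

Request:
jog_arm([
  [[-0.1,0,-0.35],0,1],
  [[-0.1,0,-0.35],0,1],
  [[-0.12,0,-0.38],0,1],
  [[0,0,0],0,1],
])

```text
time_s: 28.55
tcp_pos: [0.5594, -0.1495, 0.109]
eef_rot: [-179.8, 24.6, -139.0]
contact_force: [3.2, -0.7, -11.2]
gripper_width: 0.0207
gripper_force: 45.0
```

```bash
python3 go.py
```

```text
28.55 tcp [ 0.5594 -0.1495  0.109 ] rot [-179.8092   24.6313 -139.0167] F [  3.2206  -0.7244 -11.1628] w 0.020671568596392968 44.99807011568919
x [-0.6862 -0.5962 -0.4168] y [-0.6548  0.7558 -0.003 ] z [ 0.3168  0.2708 -0.909 ] j [-10.254   13.5301 -20.0568 -27.8375 -43.7469 -20.6229]
```

Request:
jog_arm([
  [[0.44,0,-0.12],0,1],
  [[0.44,0,-0.1],0,1],
  [[0.45,0,-0.08],0,1],
  [[0.45,0,-0.05],0,1],
  [[0.46,0,-0.03],0,1],
  [[0.46,0,-0.01],0,1],
])

```text
time_s: 29.3
tcp_pos: [0.5402, -0.1662, 0.1017]
eef_rot: [-179.8, 24.7, -139.0]
contact_force: [4.6, 5.8, -9.7]
gripper_width: 0.0207
gripper_force: 45.0
```

```bash
python3 go.py | head -1
```

```text
29.3 tcp [ 0.5402 -0.1662  0.1017] rot [-179.796    24.7282 -139.0162] F [ 4.5669  5.7792 -9.693 ] w 0.020671054520222606 44.99809513457876
```

Request:
jog_arm([
  [[0.46,0,0.02],0,1],
  [[0.46,0,0.03],0,1],
  [[0.45,0,0.06],0,1],
  [[0.45,0,0.08],0,1],
  [[0.44,0,0.11],0,1],
  [[0.44,0,0.13],0,1],
  [[0,0,0],0,1],
])

```text
time_s: 30.18
tcp_pos: [0.5232, -0.1807, 0.0867]
eef_rot: [-179.8, 24.8, -139.0]
contact_force: [4.7, 7.8, -6.9]
gripper_width: 0.021
gripper_force: 45.0
```

```bash
python3 go.py | head -1
```

```text
30.175 tcp [ 0.5232 -0.1807  0.0867] rot [-179.8121   24.7615 -139.0244] F [ 4.704   7.7754 -6.8664] w 0.02097177422898711 44.997943674679846
```

Request:
jog_arm([
  [[0.15,0,0.05],0,1],
  [[-0.11,0,0.35],0,1],
  [[-0.11,0,0.35],0,1],
  [[-0.11,0,0.38],0,1],
  [[0,0,0],0,1],
])

```text
time_s: 30.8
tcp_pos: [0.5279, -0.1771, 0.0777]
eef_rot: [-179.8, 24.7, -139.0]
contact_force: [-0.8, 5.0, -2.0]
gripper_width: 0.0206
gripper_force: 45.0
```

Request:
jog_arm([
  [[0,0,0],0,8.7],
  [[0,0,0],0,8.7],
  [[0,0,0],0,8.7],
  [[0,0,0],0,8.7],
  [[0,0,0],0,8.7],
  [[0,0,0],0,8.7],
  [[0,0,-2],0,8.7],
  [[0,0,-4],0,8.7],
  [[0,0,-5],0,8.7],
  [[0,0,-5],0,8.7],
  [[3,0,-3],0,8.7],
  [[0,0,0],0,8.7],
])

```text
time_s: 32.3
tcp_pos: [0.4457, -0.249, 0.2403]
eef_rot: [-179.5, 24.7, -139.0]
contact_force: [0.4, -0.5, -0.3]
gripper_width: 0.0867
gripper_force: 0.0
```

```bash
python3 go.py|head -1; python3 - <<'E'
from h import *
P=np.load('P.npy')
for n,q in (('side',(309,162)),('top',(341,227.3))):
    p=capture(n);r=regions_of(p,'lock_lever')
    print(n,[(round(x['confidence'],2),x['pixel'],x['pixels'].sum()) for x in r[:1]],'pred locked',proj(p,lever(P,.075))[0],'free',proj(p,lever(P,.075,.6))[0])
    for t in ('glass_jar','bur_block','spray_can'): print(t,[np.round(x['pixel']) for x in regions_of(p,t)[:1]])
    # black handle blob
    y0,x0=(145,270) if n=='side' else (195,300)
    roi=p['pixels'][y0:y0+55,x0:x0+60].max(2)<45
    k,l,st,c=cv2.connectedComponentsWithStats(roi.astype(np.uint8));i=1+np.argsort(-st[1:,4])[:2]
    print('dark',[(st[j,4],c[j]+[x0,y0]) for j in i])
E
```

```text
32.3 tcp [ 0.4457 -0.249   0.2403] rot [-179.4568   24.7022 -139.0008] F [ 0.4328 -0.5338 -0.2667] w 0.08673638268984396 0.0
side [(0.52, [298.2, 172.3], np.int64(267))] pred locked [302.3492 167.3291] free [289.4355 164.9679]
glass_jar [array([308., 257.])]
bur_block [array([244., 291.])]
spray_can [array([294., 135.])]
dark [(np.int32(130), array([301.8692, 167.2231])), (np.int32(125), array([275.216, 187.496]))]
top [] pred locked [335.4189 222.3212] free [326.2663 209.1756]
glass_jar [array([217., 255.])]
bur_block [array([178., 212.])]
spray_can [array([410., 196.])]
dark [(np.int32(110), array([334.9091, 222.6818]))]
```

```bash
python3 -c "
from plant import *
print(close_job())"
```

```text
the job is handed in; nothing more can be done
None
```

The job is handed in, and as far as my measurements show it is done: the mandrel clicked in over the index rib, and the lever is back at LOCKED and dropped in. The hand was clear of everything at 32.3 s. One thing may still fail the run. At 5.35 s, in free air, joint 3 ran onto its range stop (71.75° read, limit 71.71°) and the wrist force read about 154 N, over the 120 N limit. It happened while I was using the reach limit to tilt the tool, which the interface cannot do directly.

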